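Index a fluted beaker to the next division on a banding wheel

ROBOT

A 6-joint arm with a two-finger parallel gripper is mounted at the origin on the work surface. World frame = base frame: x ahead of the robot, y to its left, z up, the work surface at z = 0. Lengths are in m, angles in degrees, forces in N, time in s.
With the tool pointing down it reaches from about 0.3 to 0.75 m from the base axis. Payload 8.5 kg.
Tool frame: the origin (TCP) lies at the very end of the fingers, on their centre line; the grasp point (between the pads) lies 19 mm behind it; z points along the fingers, y is the line along which they close (so a half turn about z gives the same grasp; the last joint's range is limited). The gripper opens to 85 mm and grips with 20 to 120 N. Pads are 22 mm wide; open, the fingers measure 114 mm over their backs; the gripper's body (76 mm by 85 mm) begins 54 mm behind the grasp point. The pads swing forward as they close: fully open they stand 13 mm farther back than shut.
Start: joints at [-81.95, 21.807, 74.336, -0, 83.858, -12.336], TCP at [0.192, -0.516, 0.231] pointing down, gripper open.
Joint ranges: [-178.18, 178.18], [-50.72, 133.34], [12.68, 142.11], [-81.47, 261.47], [9.98, 163.14], [-165.26, 165.26]. Speed limits (degrees/s): [136.94, 136.94, 180, 180, 180, 180].

INTERFACE

Orientations are given as a 3x3 rotation matrix whose columns are the frame's x, y, z axes.
In Python, from rig import observe, cams, ticket gives the robot as it stands.
- The arm moves only by the tool move_arm, never from a script. Its arguments are lists of equal length, an entry for each row: "jaw": the finger opening in cm, from 0 to 8.54; "dp": the shift along the tool's x, y, z in cm, a list of three; "turn": the turn, a rotation vector about the tool's x, y, z in rad, a list of three. In form: {"jaw": [jaw, ...], "dp": [[tx, ty, tz], ...], "turn": [[wx, wy, wz], ...]}. A call has 1 to 12 rows; each row shifts and turns the commanded pose from where the row before left it, along the tool's axes as they then stand; what a row does not reach is not made up. A row lasts 1/12 s, in which the tool goes at most 41.7 mm and 7.16 degrees, less where a joint would pass 70% of its speed; a pose out of reach is approached as far as the arm can. A call is refused whole if a number of a shift passes 4.17 or a number of a turn 0.125, either way. A call with a gripper value outside its range is refused whole. The fingers move at their own pace and stop on an object; "force" is the grip in N (left out, the last holds). Time passes only in rows, so rows that do not move let the fingers close. It gives the time, the measured TCP pose, the force, the opening and the grip force at its end, in the units of the state.
- observe(): the state, without advancing time (a new reading comes with each control period).
- cams.get_image(name): name is "scene" or "top"; returns (picture, depth): 420x560x3 uint8, red, green, blue; 420x560 float32, m along the optical axis (not along the pixel's ray), 0 where there is no reading.
- cams.calibration(name): a dict with "vertical_fov" (degrees; the focal length in pixels is half the picture's height over the tangent of half this angle, whatever the lens; pixels are square), "cx", "cy" (the principal point, pixels), "view" (4x4, takes a point from world to camera coordinates). Camera axes: x right, y up, looking along -z (the intrinsics and any distortion apply to the point x, -y, -z); pixel columns grow to the right and rows downward; lengths in m; the calibration is good to about 2 mm. A picture is of the moment at which its call begins. calibration takes no time and is no camera call.
- ticket.close_job(): hands the job in; it is judged then, once.
Trained networks look in the newest picture that a camera, given by its name, has taken for a name from the list of things; names that differ only in an ending like _2 or _b are one class to them, and where a whole thing is asked for, a point or a joint stands for the part that bears it (a point fixed in the world has none). Each returns a list of dicts, best first, with "p" (0 to 1); they miss things now and then, are a little off and sometimes report something else, mostly with a low value. They report only what shows in the picture. A call takes as long as a camera call. They do not tell look-alikes from the thing itself.
- cams.spot_in(camera, query): "box" ([centre column, centre row, width, height] as shares, 0 to 1, of the picture: columns of its width, rows of its height, round what is visible of it).
- cams.outline_of(camera, query): "mask" (420x560 bool, what is visible of it) and "box" ([centre column, centre row, width, height] as shares, 0 to 1, of the picture: columns of its width, rows of its height, round what is visible of it).
- cams.mark_of(camera, query): "location" ([column, row] as shares, 0 to 1, of the picture: columns of its width, rows of its height: a listed point, or the origin of a listed thing).
The state is a dict: "time_s": time; "q": joint angles; "qvel": joint speeds; "joint_efforts": joint torques, N m; "position": TCP position; "tool_rot": TCP orientation; "ft_force": force on the tool from outside, world axes, zero at the start; "wrist_torque": the same for the moment, N m; "grip_width": finger opening in m; "gripper_force": force on a finger pad.
Only numpy, scipy, OpenCV 4.12 (cv2) and the standard library are available. Lean on these libraries where they do the work, as an engineer would, in place of code of your own. Each camera call takes 0.05 s, during which the arm holds its last target. There are 200 camera calls.

TASK

A flute has just been cut in the clay beaker on the potter's indexing wheel, and the wheel has to go on by one division for the next flute. With the fingertips press in the plunger on the wheel's lug to free the wheel, turn the wheel clockwise (seen from above) to the very next notch of the index plate, and let go so that the plunger springs up and locks it there. Do not touch the soft beaker on the wheel, and leave the ware, the spray bottle and the tool beside it where they are.

Things in the scene. Friction and masses are not known exactly. Their poses are not given: they have to be found in the camera images.
- wheel_centre (a point): The wheel's vertical axis at the top face of the turning head, 109 mm above the work surface; stays put. The head is a bare grey metal disc, radius 100 mm, 12 mm thick. Under it lies the fixed steel index plate (radius 130 mm, top face at 90 mm) with 8 half-round notches in its rim, 45 degrees apart; the rim shows around the head.
- stand: The fixed iron base, 180 mm across, origin under the wheel's axis. Seen from it the plunger starts towards its -x axis. A fixed fluting guide stands towards its x = -y diagonal, opposite the next notch: a steel post 182 mm from the axis, 245 mm high, with a flat arm 226 mm above the work surface that reaches in to the beaker. Keep clear of it.
- plunger_top (a point): Centre of the top of the plunger's cap: round, black, 42 mm across (flat top 34 mm), 10 mm thick, on the dark 36 mm wide lug of the head. 134 mm from the axis; 130 mm above the work surface when up, 120 mm fully pressed (straight down). It turns with the wheel: a finger pressing it firmly on its stop (15 N or so) and going round the axis takes the wheel along by friction.
- plunger (a joint): Travel of the spring plunger in m: 0 = up, 0.010 = pressed against its stop; spring 4 N to start, 10 N at the stop. Up in a notch, its thick shank end locks the wheel; pressed more than 8.5 mm, the wheel is free. Let go between notches, it stays caught under the plate at 8.5 mm; it springs up by itself within 3 mm of the middle of a notch.
- wheel (a joint): Angle of the turning head in rad, growing clockwise seen from above, no end stop. 0 at the start, with the plunger up in a notch; the next notch clockwise is at 0.785 (45 degrees). Locked it has about 0.005 rad of play. It turns with about 0.5 N at the cap (1.5 N while the plunger is caught under the plate) and stays where it is left.
- next_notch (a point): Centre of the next notch clockwise, in the rim of the fixed index plate on its top face, 134 mm from the wheel's axis and 90 mm above the work surface (where the plunger's axis has to come; the notch is 19 mm wide, with an engraved dark line on the plate beside it).
- work_beaker_mid (a point): Half-way up the brown raw clay beaker that stands loose in the middle of the turning head and turns with it: 102 mm high, 85 mm across its foot, mouth 82 mm across, its rim 211 mm above the work surface, with three upright flutes cut in its side. Never to be touched.
- beaker_a: Brown clay beaker like the one on the wheel (102 mm high, 85 mm across) standing on the wooden ware board (16 mm thick) on the robot's right; origin at the centre of its underside. To be left alone.
- beaker_b: A second such beaker on the same ware board; origin at the centre of its underside. To be left alone.
- spray_bottle: Spray bottle on the robot's left, pale blue, 74 mm across and 161 mm high with a black head; origin at the centre of its underside. To be left alone.
- loop_tool: Potter's loop tool lying flat on the robot's left, 180 mm long and 18 mm high, wooden handle and wire loop; origin under its middle. To be left alone.
There are look-alikes about, which are no part of the job. Leave any red or yellow look-alike of the part that bears work_beaker_mid alone.

How it is judged (in metres and radians):
On the way, in this order (a step that is already met when the one before it is completed fails the run):
1. the plunger is pressed in by the fingers while the wheel still stands at the first notch (value of joint plunger above 0.006 m and value of joint wheel between -0.06 and 0.06 rad and contact force between the fingers and plunger above 1 N), for 0.05 s.
2. the wheel has turned one notch clockwise and the plunger has sprung up into it (value of joint wheel between 0.7504 and 0.8204 rad and value of joint plunger below 0.002 m), for 0.2 s.
At the end, for the whole second after the job is handed in: The wheel stands at the next notch clockwise (0.785 rad, within 0.035) and at rest, the plunger is up in the notch (pressed by less than 2 mm), and the beaker still stands upright on the head within 15 mm of its axis (all of step 2 and velocity of joint wheel between -0.05 and 0.05 rad/s and horizontal distance between work_beaker_mid and wheel_centre below 0.015 m and angle between work_beaker_mid's own z axis and vertical below 0.1 rad and z of work_beaker_mid in the frame of wheel_centre below 0.06 m); the robot touches nothing.
It fails at once if the soft beaker on the wheel is touched by the robot (contact force between any of the fingers, the arm and work_beaker above 0.2 N).
It fails at once if the beaker on the wheel is lifted, carried or shifted (z of work_beaker_mid in the frame of wheel_centre above 0.061 m or horizontal distance between work_beaker_mid and wheel_centre above 0.02 m).
It fails at once if a beaker on the ware board, the spray bottle or the loop tool is shifted by more than 20 mm or lifted (distance of any of beaker_a, beaker_b, spray_bottle, loop_tool from where it was at the start of the episode above 0.02 m).
It also fails if it takes over 45 s, if anything falls off the work surface, if the arm or the gripper's body presses on something with over 40 N, if the wrist force passes 120 N, or if a joint passes its speed limit or range.

## Working session

There is one attempt and no reset: what is moved stays moved. The work goes in short steps, Python scripts to look and compute and a tool call to move; the robot and the scene stay as the last step left them, time stands still between calls to the robot, and variables do not carry over. Pictures are saved under pics/ and viewed, at most 10 in all, crops included, and the job is handed in when it is done.

Besides the shell and the picture viewer there is one more tool, called after "Call:" in YAML: its name, and indented under it one key for each argument. move_arm: Moves the arm, as the interface text tells. Its arguments: {"type":"object","properties":{"jaw":{"type":"array","items":{"type":"number"}},"dp":{"type":"array","items":{"type":"array","items":{"type":"number"}}},"turn":{"type":"array","items":{"type":"array","items":{"type":"number"}}},"force":{"type":"number"}},"required":["jaw","dp","turn"]}

```bash
mkdir -p pics; cat > h.py <<'E'
import numpy as np, cv2
from rig import observe, cams, ticket
def ray(cam,u,v):
    c=cams.calibration(cam); f=210/np.tan(np.radians(c["vertical_fov"]/2))
    V=np.array(c["view"]); d=np.array([(u-c["cx"])/f,-(v-c["cy"])/f,-1.])
    R=V[:3,:3]; return -R.T@V[:3,3], R.T@d
def atdepth(cam,u,v,D): o,d=ray(cam,u,v); return o+d*D
def atz(cam,u,v,z): o,d=ray(cam,u,v); return o+d*(z-o[2])/d[2]
def proj(cam,p):
    c=cams.calibration(cam); f=210/np.tan(np.radians(c["vertical_fov"]/2))
    q=np.array(c["view"])@np.r_[p,1]; return c["cx"]-f*q[0]/q[2], c["cy"]+f*q[1]/q[2]
E
python3 - <<'E'
from h import *
ims=[]
for n in("scene","top"):
    im,d=cams.get_image(n); cv2.imwrite(f"pics/{n}0.png",im[...,::-1]); np.save(f"{n}0.npy",d)
    print({k:v for k,v in cams.calibration(n).items()})
    for q in("plunger_top","wheel_centre","next_notch","work_beaker_mid","stand","spray_bottle","loop_tool","beaker_a"):
        for r in cams.mark_of(n,q)[:3]:
            u,v=r["location"][0]*560,r["location"][1]*420
            z={"plunger_top":.13,"wheel_centre":.109,"next_notch":.09,"work_beaker_mid":.16}.get(q,0)
            print(n,q,round(r["p"],2),round(u),round(v),atz(n,u,v,z).round(4))
s=observe();print(s["time_s"],s["position"],s["tool_rot"],s["ft_force"])
E
```

```text
{'vertical_fov': 57.07759315919209, 'cx': 272.7316609754108, 'cy': 206.8976085539875, 'view': array([[-0.18866391,  0.98203929,  0.00218156,  0.1053083 ],
       [-0.63666115, -0.12400256,  0.76110837,  0.26972656],
       [ 0.74770884,  0.14220477,  0.64862107, -1.6063851 ],
       [ 0.        ,  0.        ,  0.        ,  1.        ]])}
scene plunger_top 0.43 206 216 [ 0.6523 -0.1684  0.13  ]
scene plunger_top 0.39 255 195 [ 0.5374 -0.0573  0.13  ]
scene wheel_centre 0.84 255 210 [ 0.5795 -0.0494  0.109 ]
scene next_notch 0.58 208 206 [ 0.564  -0.1946  0.09  ]
scene work_beaker_mid 0.85 249 173 [ 0.4745 -0.0903  0.16  ]
scene work_beaker_mid 0.77 197 292 [ 0.9205 -0.097   0.16  ]
scene work_beaker_mid 0.72 251 198 [ 0.5889 -0.0561  0.16  ]
scene stand 0.92 254 237 [ 0.5781 -0.0533  0.    ]
scene spray_bottle 0.71 405 260 [0.588  0.3924 0.    ]
scene spray_bottle 0.52 398 206 [0.345 0.388 0.   ]
scene spray_bottle 0.25 252 236 [ 0.5768 -0.0618  0.    ]
scene loop_tool 0.71 396 207 [0.348  0.3783 0.    ]
scene beaker_a 0.59 165 183 [ 0.3722 -0.432   0.    ]
scene beaker_a 0.56 140 206
[... 546 characters left out ...]
.66 346 217 [ 0.5501 -0.1883  0.09  ]
top work_beaker_mid 0.96 321 117 [ 0.8022 -0.1198  0.16  ]
top work_beaker_mid 0.66 295 200 [ 0.5832 -0.0503  0.16  ]
top work_beaker_mid 0.64 328 306 [ 0.3231 -0.1305  0.16  ]
top stand 0.63 295 212 [ 0.5773 -0.0551  0.    ]
top spray_bottle 0.58 144 204 [0.5972 0.383  0.    ]
top loop_tool 0.86 139 287 [0.3603 0.384  0.    ]
top beaker_a 0.95 429 275 [ 0.3989 -0.4302  0.    ]
top beaker_a 0.8 437 228 [ 0.5303 -0.4594  0.    ]
0.9 [ 0.19156455 -0.51554374  0.23133235] [[ 9.37366920e-01  3.48343590e-01 -1.60683547e-05]
 [ 3.48343590e-01 -9.37366920e-01 -1.16116971e-05]
 [-1.91068044e-05  5.28711240e-06 -1.00000000e+00]] [0.42387235 0.24555618 0.87582711]
```

View pics/scene0.png

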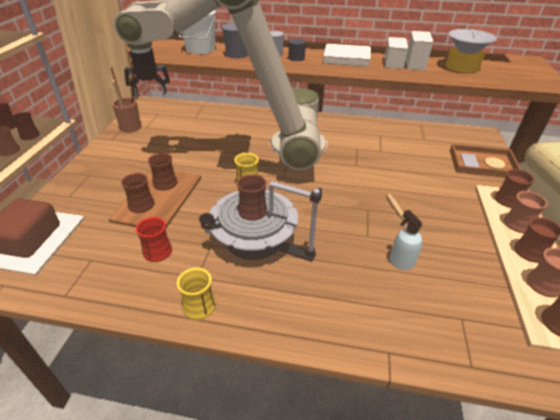

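View pics/top0.png

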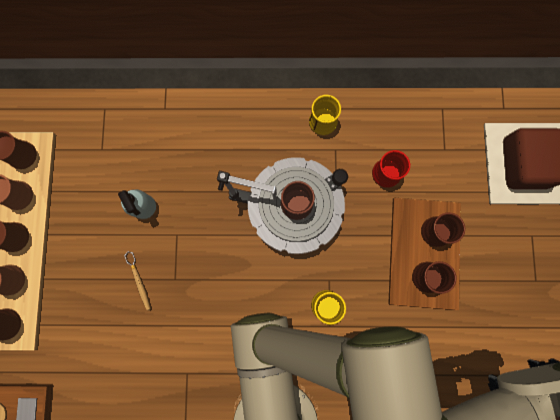

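The real plunger is the black cap at top (341,175), scene (206,219). Things that could be taken for it: the guide post's top (222,175), the spray head (128,200) and the loop tool (141,289). For the work beaker (298,197), they are the yellow mugs (326,115) and (330,307) and the red one (394,167). I'll check the cap in one crop and measure it with depth.

```bash
python3 - <<'E'
from h import *
im=cv2.imread("pics/top0.png"); c=im[130:280,200:400]; cv2.imwrite("pics/crop.png",cv2.resize(c,None,fx=4,fy=4,interpolation=cv2.INTER_CUBIC))
for cam,(u0,v0) in (("top",(341,177)),("scene",(206,219))):
    d=np.load(cam+"0.npy"); P=[]
    for v in range(v0-16,v0+17):
        for u in range(u0-16,u0+17):
            if d[v,u]>0:
                p=atdepth(cam,u+.5,v+.5,d[v,u])
                if .122<p[2]<.14: P.append(p)
    P=np.array(P); print(cam,len(P),P.mean(0).round(4),P.min(0).round(4),P.max(0).round(4))
    # wheel head top points: z .105-.113
    Y,X=np.mgrid[0:420,0:560]; o,_=ray(cam,0,0)
    pts=np.array([atdepth(cam,u+.5,v+.5,d[v,u]) for v in range(140,270) for u in range(190,370) if d[v,u]>0])
    for lo,hi in((.104,.114),(.085,.095)):
        k=pts[(pts[:,2]>lo)&(pts[:,2]<hi)]
        (cx,cy),r=cv2.minEnclosingCircle((k[:,:2]*1000).astype(np.float32)); print(" circ",lo,round(cx,1),round(cy,1),round(r,1),np.median(k[:,2]).round(4),k[:,:2].min(0).round(3),k[:,:2].max(0).round(3))
for p in([.651,-.163,.13],[.5795,-.048,.109]): print(proj("top",p),proj("scene",p))
E
```

```text
top 195 [ 0.6511 -0.1697  0.1305] [ 0.6323 -0.1895  0.1221] [ 0.671  -0.1501  0.1355]Traceback (most recent call last):
  File "<stdin>", line 13, in <module>
  File "h.py", line 7, in atdepth
    def atdepth(cam,u,v,D): o,d=ray(cam,u,v); return o+d*D
                                ~~~^^^^^^^^^
  File "h.py", line 4, in ray
    c=cams.calibration(cam); f=210/np.tan(np.radians(c["vertical_fov"]/2))
ValueError: time passes only in moves, steps and waits
```

View pics/crop.png

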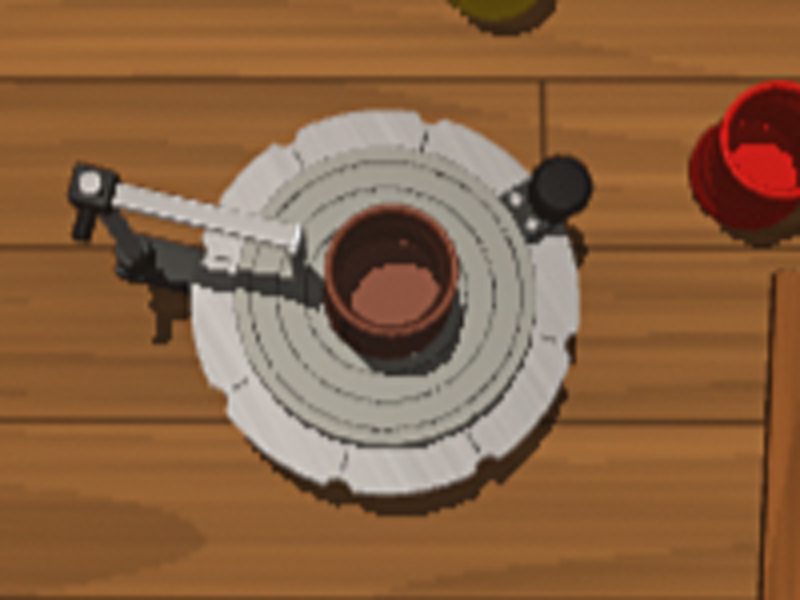

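The crop shows the black cap on its lug at (340,177), the next clockwise notch with its line at (343,217), and the guide on the far side. The choice is confirmed, so I'll fit the wheel's axis.

```bash
sed -i '2a C={n:cams.calibration(n) for n in("scene","top")}' h.py; sed -i 's/c=cams.calibration(cam)/c=C[cam]/' h.py; python3 - <<'E'
from h import *
from scipy.optimize import least_squares
for cam,(u0,v0) in (("top",(341,177)),("scene",(206,219))):
    d=np.load(cam+"0.npy")
    cap=np.array([p for v in range(v0-16,v0+17) for u in range(u0-16,u0+17) if d[v,u]>0 for p in [atdepth(cam,u,v,d[v,u])] if .124<p[2]<.137])
    print(cam,len(cap),cap.mean(0).round(4),cap.min(0).round(4),cap.max(0).round(4))
    pts=np.array([atdepth(cam,u,v,d[v,u]) for v in range(140,270) for u in range(190,370) if d[v,u]>0])
    k=pts[(pts[:,2]>.085)&(pts[:,2]<.115)]
    k=k[np.hypot(*(k[:,:2]-[.58,-.05]).T)<.16]
    # rim: furthest points per angular bin, robust circle
    c=np.array([.58,-.05])
    for _ in range(5):
        e=k[:,:2]-c; a=(np.degrees(np.arctan2(e[:,1],e[:,0]))//6).astype(int); r=np.hypot(*e.T)
        rim=np.array([k[a==b][np.argmax(r[a==b]),:2] for b in np.unique(a)])
        s=least_squares(lambda x:np.hypot(*(rim-x[:2]).T)-x[2],[*c,.13],loss="soft_l1",f_scale=.002); c=s.x[:2]
    print(" axis",s.x.round(4)," plunger dist",np.hypot(*(cap.mean(0)[:2]-c)).round(4),"ang",np.degrees(np.arctan2(*(cap.mean(0)[:2]-c)[::-1])).round(2))
E
```

```text
top 193 [ 0.6524 -0.1686  0.1308] [ 0.6336 -0.1882  0.1244] [ 0.6723 -0.1488  0.1357]
 axis [ 0.5845 -0.0547  0.1294]  plunger dist 0.1326 ang -59.17
scene 129 [ 0.6566 -0.1678  0.1298] [ 0.6357 -0.1872  0.1243] [ 0.6743 -0.1493  0.1336]
 axis [ 0.5838 -0.0552  0.13  ]  plunger dist 0.1341 ang -57.09
```

Call:
move_arm:
  jaw: [0,0,0,0,0,0,0,0,0,0]
  dp:
    - [2.77,-0.82,0]
    - [2.77,-0.82,0]
    - [2.77,-0.82,0]
    - [2.77,-0.82,0]
    - [2.77,-0.82,0]
    - [2.77,-0.82,0]
    - [2.77,-0.82,0]
    - [2.77,-0.82,0]
    - [2.77,-0.82,0]
    - [2.77,-0.82,0]
  turn:
    - [0,0,0]
    - [0,0,0]
    - [0,0,0]
    - [0,0,0]
    - [0,0,0]
    - [0,0,0]
    - [0,0,0]
    - [0,0,0]
    - [0,0,0]
    - [0,0,0]

```text
time_s: 1.73
position: [0.4237, -0.3412, 0.2314]
tool_rot: [[0.937, 0.348, 0.0], [0.348, -0.937, -0.0], [0.0, 0.0, -1.0]]
ft_force: [0.6, -0.7, 0.1]
grip_width: 0.0004
gripper_force: 0.0
```

Call:
move_arm:
  jaw: [0,0,0,0,0,0,0,0,0,0,0]
  dp:
    - [2.77,-0.82,0]
    - [2.77,-0.82,0]
    - [2.77,-0.82,0]
    - [2.77,-0.82,0]
    - [2.77,-0.82,0]
    - [2.77,-0.82,0]
    - [2.77,-0.82,0]
    - [2.77,-0.82,0]
    - [2.77,-0.82,0]
    - [2.77,-0.82,0]
    - [0,0,0]
  turn:
    - [0,0,0]
    - [0,0,0]
    - [0,0,0]
    - [0,0,0]
    - [0,0,0]
    - [0,0,0]
    - [0,0,0]
    - [0,0,0]
    - [0,0,0]
    - [0,0,0]
    - [0,0,0]

```text
time_s: 2.65
position: [0.6565, -0.1653, 0.2304]
tool_rot: [[0.936, 0.352, 0.0], [0.352, -0.936, 0.001], [0.001, -0.001, -1.0]]
ft_force: [0.1, 0.3, 0.1]
grip_width: -0.0001
gripper_force: 0.0
```

```bash
cat > st.py <<'E'
from h import *
s=observe();p=np.array(s["position"]);R=np.array(s["tool_rot"])
print(s["time_s"],p.round(4),"F",np.round(s["ft_force"],2),"q",np.round(s["q"],1),"grip",s["grip_width"]);print(R.round(3))
c=np.array([.584,-.055]);e=p[:2]-c;print("r",np.hypot(*e).round(4),"ang",np.degrees(np.arctan2(e[1],e[0])).round(2))
E
cat >> st.py <<'E'
import sys
for a in sys.argv[1:]:
    t=np.radians(float(a)); g=np.r_[c+.134*np.array([np.cos(t),np.sin(t)]),p[2]]
    print(a,"d tool cm",(100*R.T@(g-p)).round(2))
E
python3 st.py -58.5
```

```text
2.65 [ 0.6565 -0.1653  0.2304] F [0.12 0.25 0.09] q [-24.2  35.3  51.1   0.1  93.6  45.2] grip -5.889929552535202e-05
[[ 0.936  0.352  0.   ]
 [ 0.352 -0.936  0.001]
 [ 0.001 -0.001 -1.   ]]
r 0.1321 ang -56.68
-58.5 d tool cm [-0.37  0.28 -0.  ]
```

Call:
move_arm:
  jaw: [0,0,0,0,0,0]
  dp:
    - [-0.37,0.28,1.8]
    - [0,0,2]
    - [0,0,2]
    - [0,0,2]
    - [0,0,1.2]
    - [0,0,0]
  turn:
    - [0,0,0]
    - [0,0,0]
    - [0,0,0]
    - [0,0,0]
    - [0,0,0]
    - [0,0,0]

```text
time_s: 3.15
position: [0.6499, -0.1725, 0.1382]
tool_rot: [[0.937, 0.348, -0.005], [0.348, -0.937, 0.002], [-0.004, -0.004, -1.0]]
ft_force: [0.6, 0.2, -0.9]
grip_width: -0.0
gripper_force: 0.0
```

```bash
python3 st.py -58.5; python3 - <<'E'
from h import *
a,_=cams.get_image("scene");b,_=cams.get_image("top")
f=lambda i,u,v:cv2.resize(i[v-45:v+45,u-60:u+60,::-1],(400,300),interpolation=cv2.INTER_CUBIC)
cv2.imwrite("pics/near.png",np.hstack([f(a,206,200),f(b,341,180)]))
E
```

```text
3.15 [ 0.6499 -0.1725  0.1382] F [ 0.64  0.18 -0.85] q [-24.9  38.3  60.6  -0.   81.4  44.7] grip -2.884715160737191e-05
[[ 0.937  0.348 -0.005]
 [ 0.348 -0.937  0.002]
 [-0.004 -0.004 -1.   ]]
r 0.1348 ang -60.71
-58.5 d tool cm [ 0.5  -0.16 -0.  ]
```

View pics/near.png

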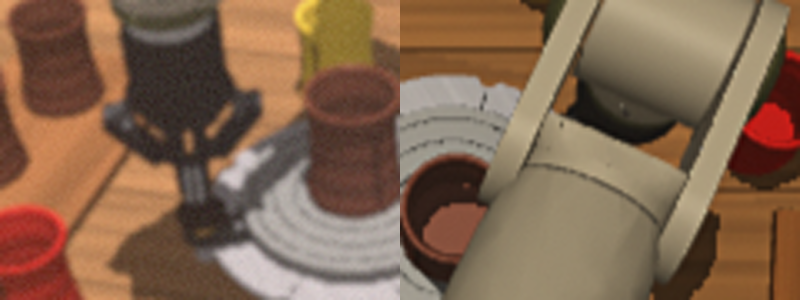

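The fingertips sit just over the cap, the gripper body is well clear of the beaker, and the wrist hides the cap in the top view. I'll re-read the pose now that it has settled.

```bash
python3 st.py -58.5
```

```text
3.25 [ 0.6512 -0.173   0.1417] F [-0.1  -0.5  -0.76] q [-24.9  38.1  60.3  -0.   81.6  44.7] grip 0.00010476045751096232
[[ 0.937  0.348 -0.   ]
 [ 0.348 -0.937 -0.   ]
 [-0.     0.    -1.   ]]
r 0.1358 ang -60.32
-58.5 d tool cm [ 0.39 -0.26 -0.  ]
```

Call:
move_arm:
  jaw: [0,0,0,0,0,0]
  dp:
    - [0.39,-0.26,0]
    - [0,0,0.5]
    - [0,0,0.5]
    - [0,0,0.5]
    - [0,0,0]
    - [0,0,0]
  turn:
    - [0,0,0]
    - [0,0,0]
    - [0,0,0]
    - [0,0,0]
    - [0,0,0]
    - [0,0,0]

```text
time_s: 3.75
position: [0.6542, -0.169, 0.1269]
tool_rot: [[0.937, 0.348, 0.001], [0.348, -0.937, -0.0], [0.001, 0.0, -1.0]]
ft_force: [-1.2, 0.1, 6.0]
grip_width: -0.0002
gripper_force: 2.8
```

```bash
python3 st.py -58.5
```

```text
3.75 [ 0.6542 -0.169   0.1269] F [-1.23  0.14  6.01] q [-24.5  39.   61.2   0.   79.8  45.1] grip -0.00015848682826207042
[[ 0.937  0.348  0.001]
 [ 0.348 -0.937 -0.   ]
 [ 0.001  0.    -1.   ]]
r 0.1338 ang -58.39
-58.5 d tool cm [-0.02  0.02 -0.  ]
```

Contact: 6 N at about 3 mm of travel, which fits the spring. I'll press on to the stop.

Call:
move_arm:
  jaw: [0,0,0,0]
  dp:
    - [0,0,0.3]
    - [0,0,0.3]
    - [0,0,0.15]
    - [0,0,0]
  turn:
    - [0,0,0]
    - [0,0,0]
    - [0,0,0]
    - [0,0,0]

```text
time_s: 4.08
position: [0.6544, -0.1689, 0.1203]
tool_rot: [[0.937, 0.348, 0.002], [0.348, -0.937, -0.0], [0.002, 0.001, -1.0]]
ft_force: [-1.5, 2.0, 8.7]
grip_width: -0.0001
gripper_force: 4.5
```

Call:
move_arm:
  jaw: [0,0,0]
  dp:
    - [0,0,0.1]
    - [0,0,0.05]
    - [0,0,0]
  turn:
    - [0,0,0]
    - [0,0,0]
    - [0,0,0]

```text
time_s: 4.33
position: [0.6547, -0.1688, 0.12]
tool_rot: [[0.937, 0.349, 0.004], [0.349, -0.937, -0.001], [0.003, 0.002, -1.0]]
ft_force: [-2.1, 3.3, 15.0]
grip_width: -0.0001
gripper_force: 7.4
```

Call:
move_arm:
  jaw: [0,0,0,0,0,0,0,0]
  dp:
    - [0,0,0.04]
    - [-0.432,0.077,0]
    - [-0.432,0.077,0]
    - [-0.432,0.077,0]
    - [-0.432,0.077,0]
    - [-0.432,0.077,0]
    - [-0.432,0.077,0]
    - [0,0,0]
  turn:
    - [0,0,0]
    - [0,0,0.0327]
    - [0,0,0.0327]
    - [0,0,0.0327]
    - [0,0,0.0327]
    - [0,0,0.0327]
    - [0,0,0.0327]
    - [0,0,0]

```text
time_s: 5.0
position: [0.6308, -0.1806, 0.12]
tool_rot: [[0.988, 0.157, 0.004], [0.157, -0.988, -0.001], [0.004, 0.002, -1.0]]
ft_force: [-2.2, 2.8, 15.8]
grip_width: 0.0002
gripper_force: 8.0
```

```bash
python3 st.py -69.75; python3 - <<'E'
from h import *
a,_=cams.get_image("scene")
cv2.imwrite("pics/mid.png",cv2.resize(a[150:270,150:310,::-1],(800,600),interpolation=cv2.INTER_CUBIC))
E
```

```text
5.0 [ 0.6308 -0.1806  0.12  ] F [-2.25  2.82 15.83] q [-26.3  37.4  65.7   0.   76.7  54.6] grip 0.00015874815996547438
[[ 0.988  0.157  0.004]
 [ 0.157 -0.988 -0.001]
 [ 0.004  0.002 -1.   ]]
r 0.134 ang -69.54
-69.75 d tool cm [-0.05  0.01 -0.  ]
```

View pics/mid.png

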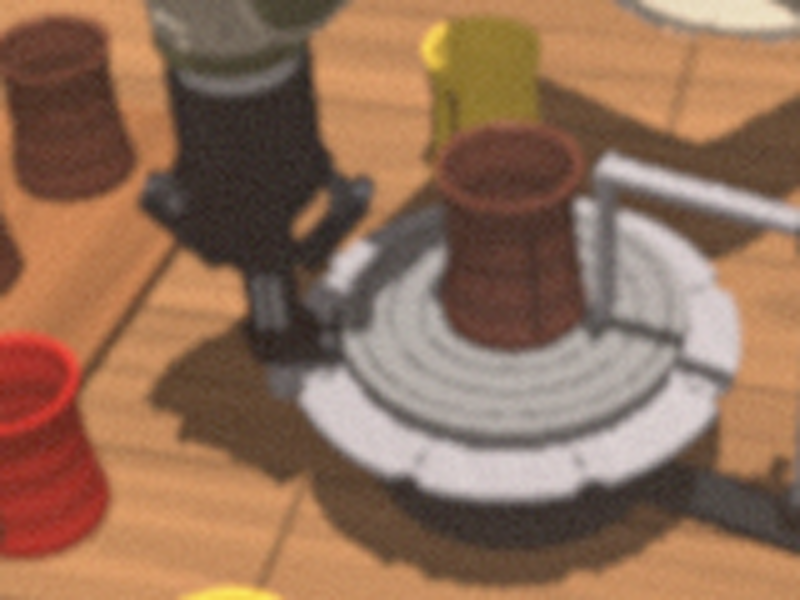

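The lug has come round with the finger at about (290,340) in the crop, and the first notch is uncovered near (280,380). Carrying on.

Call:
move_arm:
  jaw: [0,0,0,0,0,0,0,0,0,0,0,0]
  dp:
    - [-0.432,0.077,0]
    - [-0.432,0.077,0]
    - [-0.432,0.077,0]
    - [-0.432,0.077,0]
    - [-0.432,0.077,0]
    - [-0.432,0.077,0]
    - [-0.432,0.077,0]
    - [-0.432,0.077,0]
    - [-0.432,0.077,0]
    - [-0.432,0.077,0]
    - [-0.432,0.077,0]
    - [0,0,0]
  turn:
    - [0,0,0.0327]
    - [0,0,0.0327]
    - [0,0,0.0327]
    - [0,0,0.0327]
    - [0,0,0.0327]
    - [0,0,0.0327]
    - [0,0,0.0327]
    - [0,0,0.0327]
    - [0,0,0.0327]
    - [0,0,0.0327]
    - [0,0,0.0327]
    - [0,0,0]

```text
time_s: 6.05
position: [0.5838, -0.1892, 0.12]
tool_rot: [[0.98, -0.201, 0.005], [-0.2, -0.98, -0.003], [0.005, 0.002, -1.0]]
ft_force: [-0.8, 1.7, 15.7]
grip_width: 0.0002
gripper_force: 8.3
```

```bash
python3 st.py -90.4
```

```text
6.05 [ 0.5838 -0.1892  0.12  ] F [-0.81  1.68 15.74] q [-29.   33.4  73.6   0.   72.7  72.6] grip 0.00015765429279270422
[[ 0.98  -0.201  0.005]
 [-0.2   -0.98  -0.003]
 [ 0.005  0.002 -1.   ]]
r 0.1342 ang -90.07
-90.4 d tool cm [-0.08 -0.   -0.  ]
```

Call:
move_arm:
  jaw: [0,0,0,0,0,0,0,0,0]
  dp:
    - [-0.432,0.077,0]
    - [-0.432,0.077,0]
    - [-0.432,0.077,0]
    - [-0.432,0.077,0]
    - [-0.432,0.077,0]
    - [-0.432,0.077,0]
    - [-0.432,0.077,0]
    - [0,0,0]
    - [0,0,0]
  turn:
    - [0,0,0.0327]
    - [0,0,0.0327]
    - [0,0,0.0327]
    - [0,0,0.0327]
    - [0,0,0.0327]
    - [0,0,0.0327]
    - [0,0,0.0327]
    - [0,0,0]
    - [0,0,0]

```text
time_s: 6.8
position: [0.5539, -0.1859, 0.1199]
tool_rot: [[0.909, -0.416, 0.006], [-0.416, -0.909, -0.003], [0.007, 0.001, -1.0]]
ft_force: [-0.1, -0.8, 18.7]
grip_width: 0.0001
gripper_force: 9.0
```

```bash
python3 st.py -103.3; python3 - <<'E'
from h import *
a,d=cams.get_image("scene");t,_=cams.get_image("top")
f=lambda i,u,v:cv2.resize(i[v-45:v+45,u-60:u+60,::-1],(400,300),interpolation=cv2.INTER_CUBIC)
cv2.imwrite("pics/end.png",np.hstack([f(a,215,205),f(t,335,205)]))
E
```

```text
6.8 [ 0.5539 -0.1859  0.1199] F [-0.09 -0.81 18.73] q [-30.1  30.7  78.8  -0.   70.1  84.4] grip 6.569135246771057e-05
[[ 0.909 -0.416  0.006]
 [-0.416 -0.909 -0.003]
 [ 0.007  0.001 -1.   ]]
r 0.1343 ang -102.95
-103.3 d tool cm [-0.09 -0.01 -0.  ]
```

View pics/end.png

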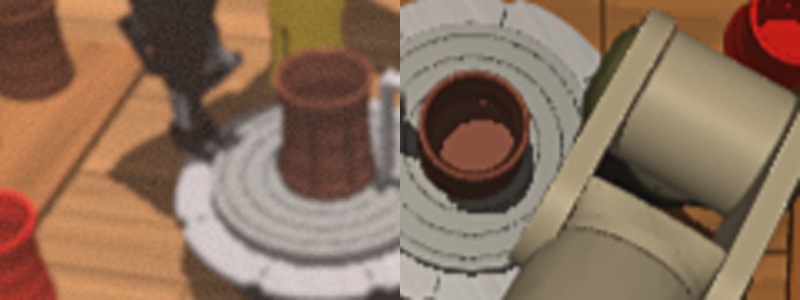

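Position looks right, within about 1 mm of the notch. I'll nudge slightly on, ease up and read the spring force, to see whether the plunger followed.

Call:
move_arm:
  jaw: [0,0,0,0,0,0]
  dp:
    - [-0.06,0.01,0]
    - [0,0,0]
    - [0,0,-0.3]
    - [0,0,-0.3]
    - [0,0,-0.2]
    - [0,0,0]
  turn:
    - [0,0,0]
    - [0,0,0]
    - [0,0,0]
    - [0,0,0]
    - [0,0,0]
    - [0,0,0]

```text
time_s: 7.4
position: [0.5527, -0.1856, 0.1264]
tool_rot: [[0.909, -0.416, 0.003], [-0.416, -0.909, -0.002], [0.003, 0.001, -1.0]]
ft_force: [-0.5, -1.2, 6.1]
grip_width: 0.0001
gripper_force: 2.9
```

The force is 6 N at z = 0.1264, so the plunger has come up into the notch. I'll rise straight up and away.

Call:
move_arm:
  jaw: [0,0,0,0,0,0,0,0,0,0,0,0]
  dp:
    - [0,0,-0.5]
    - [0,0,-1]
    - [0,0,-2]
    - [0,0,-3]
    - [0,0,-3]
    - [0,0,-2]
    - [-1.2,2.5,0]
    - [-1.2,2.5,0]
    - [-1.2,2.5,0]
    - [-1.2,2.5,0]
    - [0,0,0]
    - [0,0,0]
  turn:
    - [0,0,0]
    - [0,0,0]
    - [0,0,0]
    - [0,0,0]
    - [0,0,0]
    - [0,0,0]
    - [0,0,0]
    - [0,0,0]
    - [0,0,0]
    - [0,0,0]
    - [0,0,0]
    - [0,0,0]

```text
time_s: 8.4
position: [0.4661, -0.2561, 0.2404]
tool_rot: [[0.909, -0.418, 0.0], [-0.418, -0.909, 0.0], [-0.0, -0.0, -1.0]]
ft_force: [0.9, -0.8, 0.5]
grip_width: -0.0002
gripper_force: 0.0
```

```bash
python3 st.py; python3 - <<'E'
from h import *
for cam in("scene","top"):
    a,d=cams.get_image(cam)
    if cam=="scene": A=a
    u,v=map(int,proj(cam,[.553,-.185,.13])); print(cam,u,v)
    cap=np.array([p for y in range(v-16,v+17) for x in range(u-16,u+17) if d[y,x]>0 for p in [atdepth(cam,x,y,d[y,x])] if .116<p[2]<.137 and np.hypot(*(p[:2]-[.553,-.185]))<.03])
    if len(cap): e=cap.mean(0)[:2]-[.584,-.055]; print(len(cap),cap.mean(0).round(4),np.percentile(cap[:,2],[10,50,90]).round(4),np.degrees(np.arctan2(e[1],e[0])).round(1))
cv2.imwrite("pics/fin.png",np.hstack([cv2.resize(i[150:255,180:320,::-1] if k==0 else i[145:250,250:390,::-1],(400,300),interpolation=cv2.INTER_CUBIC) for k,i in enumerate((A,a))]))
E
```

```text
8.4 [ 0.4661 -0.2561  0.2404] F [ 0.95 -0.76  0.49] q [-41.6  19.6  76.2   0.   84.2  73.1] grip -0.00016871858644738823
[[ 0.909 -0.418  0.   ]
 [-0.418 -0.909  0.   ]
 [-0.    -0.    -1.   ]]
r 0.2331 ang -120.37
scene 211 193
115 [ 0.5561 -0.183   0.129 ] [0.125  0.1295 0.1318] -102.3
top 346 213
206 [ 0.5511 -0.1841  0.1309] [0.1276 0.1312 0.1339] -104.3
```

View pics/fin.png

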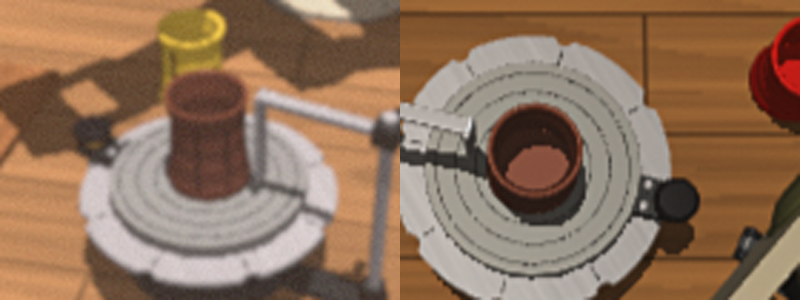

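The cap now sits at the next notch, at (675,200) in the picture. It has moved on 45° and its top is at 0.130 m, so the plunger is up. The beaker is still centred and upright, and nothing is in contact. Handing in.

```bash
python3 -c "
from rig import ticket
print(ticket.close_job())"
```

```text
the job is handed in; nothing more can be done
None
```

The wheel was turned one division clockwise (45° by the cameras), the plunger sprang up and locked in the next notch, the beaker was never touched, and the job is handed in; no verdict came back.

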